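Put the loop tool away in the cup

ROBOT

A 6-joint arm with a two-finger parallel gripper is mounted at the origin on the work surface. World frame = base frame: x ahead of the robot, y to its left, z up, the work surface at z = 0. Lengths are in m, angles in degrees, forces in N, time in s.
With the tool pointing down it reaches from about 0.3 to 0.775 m from the base axis. Payload 14.6 kg.
Tool frame: the origin (TCP) lies between the finger pads; the fingertips stand 19 mm ahead of it and the grasp point (between the pads) is the TCP; z points along the fingers, y is the line along which they close (so a half turn about z gives the same grasp; the last joint's range is limited). The gripper opens to 94 mm and grips with 3 to 60 N. Pads are 16 mm wide; open, the fingers measure 119 mm over their backs; the gripper's body (75 mm by 177 mm) begins 78 mm behind the grasp point.
Start: joints at [73.19, 17.183, 87.147, -0, 75.671, -3.816], TCP at [0.124, 0.536, 0.224] pointing down, gripper open.
Joint ranges: [-173.82, 173.82], [-45.26, 126.66], [13.44, 144.39], [-59.66, 239.66], [0, 175.72], [-146.38, 146.38]. Speed limits (degrees/s): [127.2, 127.2, 147.25, 180, 180, 180].

INTERFACE

Orientations are given as a 3x3 rotation matrix whose columns are the frame's x, y, z axes.
In Python, from cell import * gives the robot as it stands.
- The arm moves only by the shell command python3 -m handwheel 'ROWS'. ROWS is JSON, a list that holds one entry, the list of rows, each a list of 7 numbers: the turn, a rotation vector about the tool's x, y, z as a fraction of full scale, then the shift along the tool's x, y, z as a fraction of full scale, then the finger opening in mm, from 0 to 94. In form: [[[ax, ay, az, x, y, z, jaw], ...]]. A call has 1 to 10 rows; each row is the pose to reach, as a shift and turn from the pose commanded when the call began, along the tool's axes at that moment; what a row does not reach only later rows make up. Full scale, the value 1, is 50 cm for a shift and 90 degrees for a turn. A row lasts 1/8 s, in which the tool goes at most 62.5 mm and 10.7 degrees, less where a joint would pass 70% of its speed; a pose out of reach is approached as far as the arm can. A call with a number of a shift or a turn outside -1 to 1 is refused whole. A call with a gripper value outside its range is refused whole. The fingers move at their own pace and stop on an object; the grip force is fixed at half the most. Time passes only in rows, so rows that repeat a pose let the fingers close. It gives the time, the measured TCP pose, the force, the opening and the grip force at its end, in the units of the state.
- state(): the state, without advancing time (a new reading comes with each control period).
- get_image(name): name is "scene" or "top" or "wrist"; returns a dict with "pixels" (420x560x3 uint8, blue, green, red), "fx", "fy", "cx", "cy" (pixels), "dist" ([k1, k2, p1, p2, k3] as OpenCV has them; the pictures are not rectified), "origin" and "rotation" of the camera in the world. Camera axes: x right, y up, looking along -z (the intrinsics and any distortion apply to the point x, -y, -z); pixel columns grow to the right and rows downward; lengths in m; the calibration is good to about 2 mm. A picture is of the moment at which its call begins. There is no depth.
- sign_off(): hands the job in; it is judged then, once.
The state is a dict: "time": time; "qpos": joint angles; "qvel": joint speeds; "effort": joint torques, N m; "position": TCP position; "tool_rot": TCP orientation; "ft_force": force on the tool from outside, world axes, zero at the start; "ft_torque": the same for the moment, N m; "opening": opening from 0.0 (shut) to 1.0 (fully open); "gripper_force": force on a finger pad.
Only numpy, scipy, OpenCV 4.12 (cv2) and the standard library are available. Lean on these libraries where they do the work, as an engineer would, in place of code of your own. Each camera call takes 0.05 s, during which the arm holds its last target. There are 200 camera calls.

TASK

Slide the white cup along the bench, without lifting or tipping it, until it stands wholly on the round green mat. Then lift the red-handled loop tool off its hook and stand it in the cup, wire loop up, lowering its foot right down to the bottom of the cup before you let go. Leave the blue-handled tool hanging, and leave the jar and the dish where they are.

Things in the scene. Friction and masses are not known exactly. Their poses are not given: they have to be found in the camera images.
- cup: straight white ceramic cup without a handle, two thin blue bands painted round it, outer diameter 80 mm, 95 mm tall, wall 4 mm, inner floor 5 mm above its underside, about 0.4 kg, empty; tips if pushed high up. Origin: centre of its underside, z up.
- mat: flat round dark green mat, diameter 144 mm, under 1 mm thick, fixed to the bench (things slide onto it freely). Origin: its centre, at bench height.
- red_tool: clay loop tool, red handle, 237 mm long, about 70 g. Origin: centre of the foot (blunt end); z runs along it to the wire loop. Handle diameter 21 mm from 0 to 60 mm, 16 mm to 170 mm; brass collar 11 mm to 185 mm; then a teardrop loop of 4 mm wire to 237 mm, 36 mm wide along its y, opening 28 x 45 mm. Starts hanging by the loop on red_stand's hook, foot 85 mm above the bench.
- red_stand: fixed steel stand holding the red tool; yaw varies. Origin: centre of the underside of its base (100 mm round, 12 mm thick); on it a 10 mm pole, 335 mm tall. The hook, a 6 mm wire, leaves the pole 315 mm above the bench along the stand's -x (roughly towards the robot), level for 73 mm; then its tip turns up, ending 84 mm from the pole, 15 mm above the level part.
- red_stand_hook (a point): the point on the axis of the hook's level wire, 55 mm from the pole, 315 mm above the bench, where the red tool's loop hangs; axes as the stand's.
- red_tool_loop (a point): centre of the red tool's wire loop, 215 mm from the foot along its axis
- blue_tool: a tool of the same shape with a blue handle, hanging on the other stand; must stay hanging there. Origin: centre of its foot, z to the loop.
- blue_stand: fixed stand of the same shape, on which the blue tool hangs.
- jar: amber glass jar with a steel cap, diameter 60 mm, 75 mm tall, a bystander between the stands. Origin: centre of its underside.
- dish: white porcelain dish, diameter 160 mm, 53 mm tall with the arched handle over its middle, a bystander. Origin: centre of its underside.
Mind the look-alikes: they are no part of the job. Leave any yellow look-alike of the cup alone. Several things have the shape of the red_tool; the one meant has the colours described above.

How it is judged (in metres and radians):
On the way, in this order (a step that is already met when the one before it is completed fails the run):
1. the cup stands still, wholly on the green mat (horizontal distance between cup and mat below 0.035 m and linear speed of cup below 0.02 m/s), for 0.2 s.
2. the red tool, held by the gripper, is off its hook (contact force between the fingers and red_tool above 0.3 N and distance between red_tool_loop and red_stand_hook above 0.06 m), for 0.1 s.
3. the red tool's foot is at the bottom of the cup (within 20 mm of its inner floor) while the gripper still holds the tool (horizontal distance between red_tool and cup below 0.036 m and z of red_tool in the frame of cup below 0.025 m and contact force between the fingers and red_tool above 0.3 N), for 0.1 s.
At the end, for the whole second after the job is handed in: Cup upright on the bench, centre within 35 mm of the mat's; red tool at rest in it, foot within 20 mm of the inner floor and 36 mm of the axis, loop up, leaning at most 0.75 rad; blue tool hanging, foot within 60 mm of its start; jar and dish within 40 mm of theirs (all of step 1 and height (world z) of cup below 0.008 m and angle between cup's own z axis and vertical below 0.1 rad and horizontal distance between red_tool and cup below 0.036 m and z of red_tool in the frame of cup below 0.025 m and angle between red_tool's own z axis and vertical below 0.75 rad and linear speed of red_tool below 0.03 m/s and distance of blue_tool from where it was at the start of the episode below 0.06 m and distance of each of jar, dish from where it was at the start of the episode below 0.04 m); the robot touches nothing.
It fails at once if the cup is lifted more than 12 mm or tipped more than 0.25 rad (height (world z) of cup above 0.012 m or angle between cup's own z axis and vertical above 0.25 rad).
It fails at once if the blue tool is knocked (its foot moves more than 60 mm) (distance of blue_tool from where it was at the start of the episode above 0.06 m).
It fails at once if the jar is moved more than 40 mm (distance of jar from where it was at the start of the episode above 0.04 m).
It fails at once if the dish is moved more than 40 mm (distance of dish from where it was at the start of the episode above 0.04 m).
It also fails if it takes over 69 s, if anything falls off the work surface, if the arm or the gripper's body presses on something with over 40 N, if the wrist force passes 120 N, or if a joint passes its speed limit or range.

## Working session

There is one attempt and no reset: what is moved stays moved. The work goes in short steps, Python scripts to look and compute and a shell command to move; the robot and the scene stay as the last step left them, time stands still between calls to the robot, and variables do not carry over. Pictures are saved under pics/ and viewed, at most 10 in all, crops included, and the job is handed in when it is done.

```bash
mkdir -p pics; ls
cat > h.py <<'E'
from cell import *
import numpy as np, cv2
def snap(n,f):
    d=get_image(n); cv2.imwrite('pics/'+f,d['pixels']); np.save('pics/'+f+'.npy',d,allow_pickle=True); return d
def K(d): return np.array([[d['fx'],0,d['cx']],[0,d['fy'],d['cy']],[0,0,1]])
def ray(d,u,v):
    p=cv2.undistortPoints(np.array([[[u,v]]],float),K(d),np.array(d['dist'],float))[0,0]
    r=np.array(d['rotation'])@np.array([p[0],-p[1],-1]); return np.array(d['origin']),r/np.linalg.norm(r)
def onz(d,u,v,z):
    o,r=ray(d,u,v); return o+r*(z-o[2])/r[2]
def proj(d,P):
    c=np.array(d['rotation']).T@(np.array(P,float)-np.array(d['origin'])); c=c*[1,-1,-1]
    return cv2.projectPoints(c.reshape(1,1,3),np.zeros(3),np.zeros(3),K(d),np.array(d['dist'],float))[0][0,0]
def tri(d1,p1,d2,p2):
    o,r=ray(d1,*p1);q,s=ray(d2,*p2)
    t=np.linalg.lstsq(np.c_[r,-s],q-o,rcond=None)[0]; a=o+r*t[0];b=q+s*t[1]
    return (a+b)/2,np.linalg.norm(a-b)
def load(f): return np.load('pics/'+f+'.npy',allow_pickle=True).item()
E
python3 - <<'E'
from h import *
np.set_printoptions(precision=3,suppress=True)
for n in ['scene','top']:
    d=snap(n,n+'0.png'); print(n,np.array(d['origin']),np.array(d['rotation'])[:,2])
s=state(); print(s['time'],s['position'],s['tool_rot'],s['ft_force'])
E
```

```text
pics
scene [ 1.007 -0.275  1.12 ] [ 0.428 -0.342  0.837]
top [0.423 0.103 1.522] [-0.091  0.014  0.996]
0.1 [0.124 0.536 0.224] [[-0.974  0.225 -0.   ]
 [ 0.225  0.974 -0.001]
 [ 0.    -0.001 -1.   ]] [ 0.561  0.352 -0.474]
```

View pics/scene0.png

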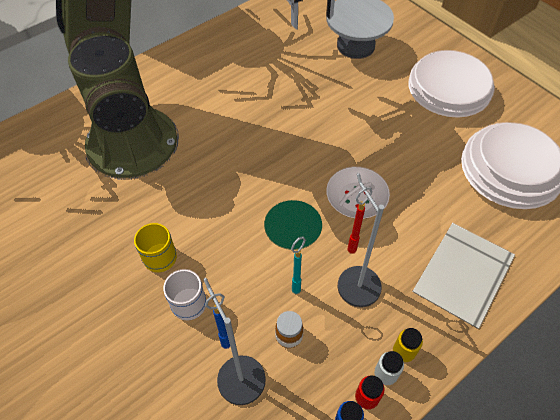

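View pics/top0.png

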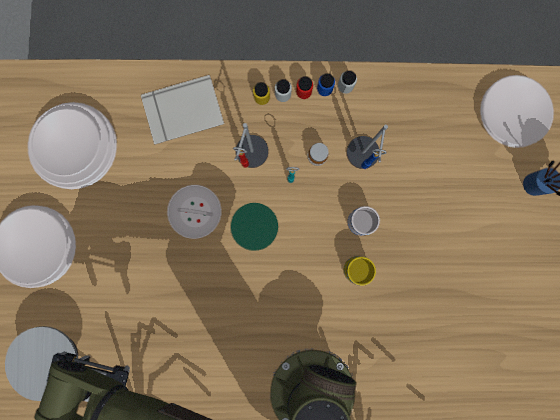

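The scene view shows the white cup at (185,294), the mat at (293,224), and the red tool at (356,230) on its stand, whose base is at (360,286). It also shows the blue tool at (222,330), the jar at (289,328), and a teal look-alike at (297,270). In the top view the cup is at (365,221), the mat at (255,226), the red stand at (250,150), the dish at (195,211) and the teal tool at (291,176).

Run:
```python
from h import *
np.set_printoptions(precision=4,suppress=True)
S,T=load('scene0.png'),load('top0.png')
def blobs(d,f,lo,hi,roi,minA=15):
    h=cv2.cvtColor(d['pixels'],cv2.COLOR_BGR2HSV); m=cv2.inRange(h,lo,hi)
    k=np.zeros_like(m); x0,y0,x1,y1=roi; k[y0:y1,x0:x1]=255; m&=k
    c,_=cv2.findContours(m,cv2.RETR_EXTERNAL,cv2.CHAIN_APPROX_NONE); return sorted([q for q in c if cv2.contourArea(q)>minA],key=cv2.contourArea)[::-1]
for n,d,roi in [('T',T,(225,195,285,255)),('S',S,(255,190,330,260))]:
    c=blobs(d,0,(70,120,30),(90,255,140),roi)[0]; e=cv2.fitEllipse(c); print('mat',n,e,onz(d,*e[0],0))
for n,d,roi in [('T',T,(340,195,395,240)),('S',S,(155,260,212,325))]:
    for c in blobs(d,0,(0,0,120),(179,50,255),roi)[:2]:
        h=cv2.convexHull(c); 
        e=cv2.fitEllipse(h); print('cup',n,cv2.contourArea(h),e,onz(d,*e[0],.095),cv2.boundingRect(c))
for nm,lo,hi,rt,rs in [('red',(0,170,60),(8,255,255),(225,120,265,180),(335,180,375,260)),('blue',(100,150,40),(125,255,255),(350,130,395,180),(205,300,240,355)),('teal',(80,120,60),(98,255,255),(283,160,300,190),(285,235,308,300))]:
    for n,d,r in [('T',T,rt),('S',S,rs)]:
        for c in blobs(d,0,lo,hi,r,8)[:2]: 
            p=c[:,0,:]; q=cv2.minAreaRect(c); print(nm,n,cv2.contourArea(c),p[p[:,1].argmin()],p[p[:,1].argmax()],cv2.boxPoints(q).round(1).tolist())
for n,d,r in [('T',T,(232,130,275,172)),('S',S,(330,262,388,312))]:
    for c in blobs(d,0,(0,0,20),(179,70,95),r)[:1]:
        e=cv2.fitEllipse(cv2.convexHull(c)); print('base',n,e,onz(d,*e[0],.012))
def crop(d,x0,y0,w,h,s): return cv2.resize(d['pixels'][y0:y0+h,x0:x0+w],None,fx=s,fy=s,interpolation=cv2.INTER_CUBIC)
A=crop(S,325,165,75,150,4)[:, :]
B=crop(T,225,115,80,75,4);C=crop(T,335,190,80,75,4)
cv2.imwrite('pics/m1.png',np.hstack([A,np.vstack([B,C])]))
```

```text
mat T ((254.03622436523438, 226.024658203125), (45.59892272949219, 45.75895690917969), 7.344828128814697) [0.4873 0.1739 0.    ]
mat S ((292.49835205078125, 223.29666137695312), (45.45460891723633, 56.86747360229492), 86.29489135742188) [0.4827 0.176  0.    ]
cup T 637.5 ((364.7261047363281, 220.72547912597656), (27.820011138916016, 30.395429611206055), 35.54636764526367) [ 0.5004 -0.142   0.095 ] (352, 206, 28, 30)
cup S 1566.0 ((184.86463928222656, 294.11077880859375), (42.005245208740234, 51.56681442260742), 159.66983032226562) [ 0.5199 -0.1478  0.095 ] (163, 270, 42, 50)
cup S 120.0 ((206.57859802246094, 292.3848876953125), (9.03994083404541, 28.7405948638916), 176.84811401367188) [ 0.5452 -0.1102  0.095 ] (204, 278, 8, 28)
red T 47.5 [243 153] [244 166] [[237.39999389648438, 155.8000030517578], [243.8000030517578, 152.60000610351562], [249.1999969482422, 163.39999389648438], [242.8000030517578, 166.60000610351562]]
red S 318.0 [357 204] [349 252] [[346.20001220703125, 251.39999389648438], [356.29998779296875, 203.60000610351562], [365.8999938964844, 205.6999969482422], [355.7000
[... 276 characters left out ...]
0061035156], [221.60000610351562, 348.6000061035156]]
teal T 37.0 [290 172] [290 182] [[287.29998779296875, 181.60000610351562], [288.70001220703125, 171.8000030517578], [294.1000061035156, 172.60000610351562], [292.70001220703125, 182.39999389648438]]
teal S 235.5 [294 254] [295 293] [[291.6000061035156, 292.8999938964844], [292.70001220703125, 253.8000030517578], [301.1000061035156, 254.0], [299.8999938964844, 293.1000061035156]]
base T ((253.59304809570312, 150.43544006347656), (27.4144229888916, 33.568153381347656), 176.22752380371094) [0.7142 0.1775 0.012 ]
base S ((359.17266845703125, 286.1171569824219), (40.20232009887695, 43.79875564575195), 110.61357879638672) [0.7137 0.1823 0.012 ]
```

View pics/m1.png

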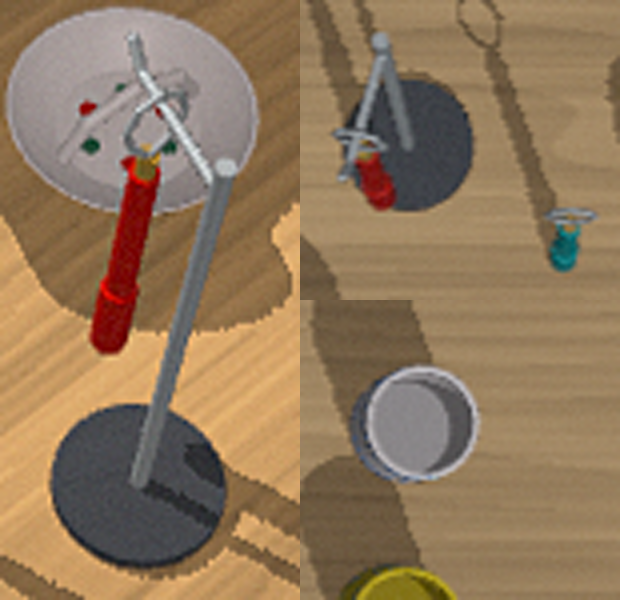

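The crop shows the red tool hanging tilted in the view from a hook that runs from the pole top (scene 381,206) to the tip (358,174.5). In the top view the cup rim is centred at about (365.5,220.8). The teal tool stands apart at (291,176).

Run:
```python
from h import *
np.set_printoptions(precision=4,suppress=True)
S,T=load('scene0.png'),load('top0.png')
for n,a,b in [('poletop',(381.2,206.5),(245.2,124.7)),('tip',(358.2,174.7),(236.5,159)),('loop',(364.2,195.5),(240,150.3)),('foot',(352,250.5),(245.3,165)),('tealfoot',(295.8,291),(290.3,181)),('tealloop',(298,243),(293,169)),('rim',(185,284.5),(365.5,220.8)),('jarcap',(289,321),(318.5,152.5))]:
    print(n,*tri(S,a,T,b))
print('polebase',onz(S,360,286,.012),onz(T,252.2,152,.012))
print('rim z.095',onz(T,365.5,220.8,.095),'poletop .335',onz(T,245.2,124.7,.335),onz(S,381.2,206.5,.335),'tip',onz(T,236.5,159,.33),onz(S,358.2,174.7,.33))
print('foot.085',onz(T,245.3,165,.085),onz(S,352,250.5,.085),'dish',onz(T,194.5,211,.03),onz(T,221,211,.03))
```

```text
poletop [0.713  0.1825 0.3395] 0.0010894964317201643
tip [0.6324 0.2031 0.3319] 0.0028165303509193195
loop [0.6597 0.1977 0.2997] 0.003124328416468064
foot [0.6589 0.1985 0.0838] 0.003327669500626852
tealfoot [ 0.6254  0.067  -0.0062] 0.0022629116431716638
tealloop [0.6269 0.0658 0.2207] 0.002532454646216186
rim [ 0.5019 -0.1397  0.1003] 0.008207765975374008
jarcap [ 0.6974 -0.0122  0.0787] 0.0011413842957558652
polebase [0.7147 0.184  0.012 ] [0.7093 0.1816 0.012 ]
rim z.095 [ 0.5002 -0.1442  0.095 ] poletop .335 [0.7137 0.1824 0.335 ] [0.7116 0.1856 0.335 ] tip [0.6318 0.2021 0.33  ] [0.6322 0.2055 0.33  ]
foot.085 [0.6577 0.1971 0.085 ] [0.6603 0.1993 0.085 ] dish [0.5287 0.348  0.03  ] [0.5294 0.2701 0.03  ]
```

```bash
cat >> h.py <<'E'
from scipy.spatial.transform import Rotation as Ro
def down(az):  # tool straight down, closing axis at az deg from world y
    return Ro.from_euler('z',az,degrees=True).as_matrix()@np.diag([-1.,1,-1])
def tilt(az,el): # tool z points along azimuth az, el deg below horizontal, closing axis horizontal
    a,e=np.radians([az,el]); z=np.array([np.cos(a)*np.cos(e),np.sin(a)*np.cos(e),-np.sin(e)])
    y=np.array([-np.sin(a),np.cos(a),0]); return np.c_[np.cross(y,z),y,z]
def go(p,R):
    s=state(); R0=np.array(s['tool_rot']); p0=np.array(s['position'])
    v=Ro.from_matrix(R0.T@R).as_rotvec(degrees=True)/90
    print('row',v.round(3),(R0.T@(np.array(p)-p0)/.5).round(4))
def st():
    s=state(); print(round(s['time'],2),np.round(s['position'],4).tolist(),np.round(s['tool_rot'],3).tolist(),'F',np.round(s['ft_force'],1).tolist(),round(s['opening'],3),round(s['gripper_force'],1))
E
python3 - <<'E'
from h import *
go([.35,.15,.21],down(0)); go([.5,-.143,.21],down(0))
E
```

```text
row [-0.001 -0.    -0.144] [-0.6147 -0.6498  0.0285]
row [-0.001 -0.    -0.144] [-1.0387 -1.1533  0.029 ]
```

```bash
python3 -m handwheel '[[[0,0,-0.07,-0.3,-0.32,0.014,94],[0,0,-0.144,-0.615,-0.65,0.028,94],[0,0,-0.144,-0.615,-0.65,0.028,94],[0,0,-0.144,-0.615,-0.65,0.028,94],[0,0,-0.144,-0.615,-0.65,0.028,94],[0,0,-0.144,-0.615,-0.65,0.028,94],[0,0,-0.144,-0.615,-0.65,0.028,94],[0,0,-0.144,-0.615,-0.65,0.028,94],[0,0,-0.144,-0.615,-0.65,0.028,94],[0,0,-0.144,-0.615,-0.65,0.028,94]]]'
python3 - <<'E'
from h import *
st();go([.5,-.143,.21],down(0))
E
```

```text
time: 1.35
position: [0.3497, 0.1512, 0.2104]
tool_rot: [[-1.0, -0.001, -0.0], [-0.001, 1.0, 0.0], [0.0, 0.0, -1.0]]
ft_force: [0.1, 0.6, -0.9]
opening: 1.003
gripper_force: 0.0
1.35 [0.3497, 0.1512, 0.2104] [[-1.0, -0.001, -0.0], [-0.001, 1.0, 0.0], [0.0, 0.0, -1.0]] F [0.1, 0.6, -0.9] 1.003 0.0
row [ 0.    -0.     0.001] [-0.3    -0.5886  0.0007]
```

```bash
python3 -m handwheel '[[[0,0,0,-0.3,-0.588,0,94],[0,0,0,-0.3,-0.588,0,94],[0,0,0,-0.3,-0.588,0,94],[0,0,0,-0.3,-0.588,0,94],[0,0,0,-0.3,-0.588,0,94],[0,0,0,-0.3,-0.588,0,94],[0,0,0,-0.3,-0.588,0,94],[0,0,0,-0.3,-0.588,0,94]]]' >/dev/null
python3 - <<'E'
from h import *
st();d=snap('wrist','w1.png');print(d['origin'],np.round(d['rotation'],3).tolist())
E
```

```text
2.35 [0.4998, -0.1422, 0.2105] [[-1.0, -0.001, -0.0], [-0.001, 1.0, 0.0], [0.0, 0.0, -1.0]] F [-0.2, 0.4, -0.7] 0.997 0.0
[ 0.42879228 -0.14284555  0.37098693] [[-0.001, -0.97, -0.243], [1.0, -0.001, -0.002], [0.002, -0.243, 0.97]]
```

View pics/w1.png

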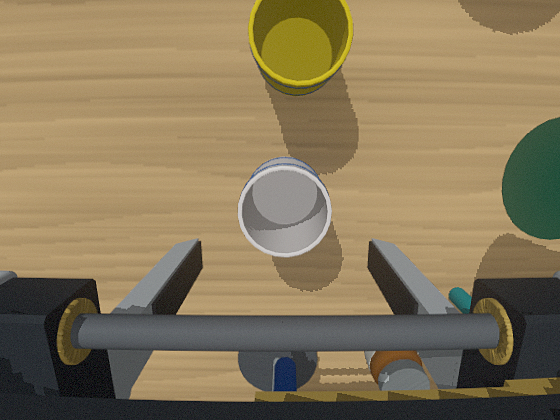

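The wrist view shows the cup rim centred at about (284.5,211), between the fingers in y. The yellow cup is behind it, and the teal tool and the mat are to the right.

Run:
```python
from h import *
d=load('w1.png');print(onz(d,284.5,211,.095),onz(d,238,211,.095),onz(d,331,211,.095))
S,T=load('scene0.png'),load('top0.png')
c=(.4975,-.142)
for n,D in(('S',S),('T',T)):print(n,[proj(D,(c[0]+.04*np.cos(t),c[1]+.04*np.sin(t),.095)).round(1).tolist() for t in (0,1.57,3.14,4.71)])
go([.5,-.142,.042],down(0))
```

```text
[ 0.49807739 -0.14236813  0.095     ] [ 0.49811626 -0.18151585  0.095     ] [ 0.49803893 -0.10320244  0.095     ]
S [[191.8, 298.6], [197.1, 274.2], [171.2, 271.6], [165.1, 295.9]]
T [[364.6, 207.6], [350.6, 221.7], [364.8, 236.0], [378.8, 221.9]]
row [0.    0.    0.001] [-3.000e-04  5.000e-04  3.374e-01]
```

```bash
python3 -m handwheel '[[[0,0,0,0.004,0,0,94],[0,0,0,0.004,0,0.08,94],[0,0,0,0.004,0,0.16,94],[0,0,0,0.004,0,0.22,94],[0,0,0,0.004,0,0.28,94],[0,0,0,0.004,0,0.337,94],[0,0,0,0.004,0,0.337,94],[0,0,0,0.004,0,0.337,86]]]' >/dev/null
python3 - <<'E'
from h import *
st()
E
python3 -m handwheel '[[[0,0,0,0,0,0,83],[0,0,0,0,0,0,81],[0,0,0,0,0,0,79],[0,0,0,0,0,0,77],[0,0,0,0,0,0,75],[0,0,0,0,0,0,75],[0,0,0,0,0,0,75]]]'
python3 - <<'E'
from h import *
st();go([.488,.175,.042],down(0))
E
```

```text
3.4 [0.4985, -0.1439, 0.0432] [[-1.0, 0.0, 0.001], [0.0, 1.0, -0.0], [-0.001, -0.0, -1.0]] F [-0.1, 0.1, 0.3] 0.936 0.0
time: 4.28
position: [0.4984, -0.1438, 0.0425]
tool_rot: [[-1.0, 0.0, 0.001], [0.0, 1.0, 0.0], [-0.001, 0.0, -1.0]]
ft_force: [-1.3, 4.9, 7.1]
opening: 0.842
gripper_force: 29.9
4.28 [0.4984, -0.1438, 0.0425] [[-1.0, 0.0, 0.001], [0.0, 1.0, 0.0], [-0.001, 0.0, -1.0]] F [-1.3, 4.9, 7.1] 0.842 29.9
row [ 0.     0.001 -0.   ] [0.021  0.6376 0.0011]
```

```bash
python3 -m handwheel '[[[0,0,0,0.001,0.02,0,75],[0,0,0,0.002,0.05,0,75],[0,0,0,0.003,0.09,0,75],[0,0,0,0.005,0.13,0,75],[0,0,0,0.007,0.17,0,75],[0,0,0,0.009,0.21,0,75],[0,0,0,0.01,0.25,0,75],[0,0,0,0.012,0.28,0,75],[0,0,0,0.013,0.3,0,75],[0,0,0,0.013,0.3,0,75]]]'
python3 - <<'E'
from h import *
go([.486,.175,.042],down(0))
E
```

```text
time: 5.52
position: [0.492, 0.0068, 0.0425]
tool_rot: [[-1.0, 0.0, 0.001], [0.0, 1.0, 0.0], [-0.001, 0.0, -1.0]]
ft_force: [-0.6, 5.9, 6.0]
opening: 0.838
gripper_force: 29.9
row [ 0.     0.001 -0.   ] [0.0121 0.3363 0.0011]
```

```bash
python3 -m handwheel '[[[0,0,0,0.001,0.02,0,75],[0,0,0,0.002,0.05,0,75],[0,0,0,0.003,0.09,0,75],[0,0,0,0.005,0.13,0,75],[0,0,0,0.007,0.18,0,75],[0,0,0,0.009,0.23,0,75],[0,0,0,0.01,0.28,0,75],[0,0,0,0.012,0.31,0,75],[0,0,0,0.012,0.336,0,75],[0,0,0,0.012,0.336,0,75]]]' >/dev/null
python3 -m handwheel '[[[0,0,0,0,0,0,78],[0,0,0,0,0,0,81],[0,0,0,0,0,0,84],[0,0,0,0,0,0,88],[0,0,0,0,0,0,92],[0,0,0,0,0,0,94],[0,0,0,0,0,0,94],[0,0,0,0,0,0,94]]]'
python3 - <<'E'
from h import *
d=snap('top','t2.png'); m=d['pixels'][170:270,190:320]; cv2.imwrite('pics/t2c.png',cv2.resize(m,None,fx=4,fy=4,interpolation=cv2.INTER_CUBIC))
E
```

```text
time: 7.78
position: [0.4857, 0.174, 0.0419]
tool_rot: [[-1.0, 0.001, -0.0], [0.001, 1.0, -0.0], [0.0, -0.0, -1.0]]
ft_force: [-0.3, 0.0, 0.1]
opening: 1.0
gripper_force: 0.0
```

View pics/t2c.png

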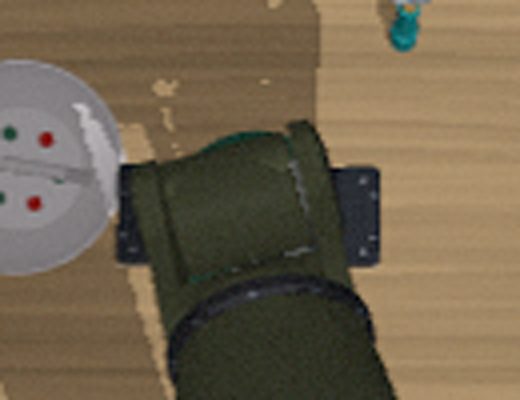

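The wrist hides the cup, with the hand over the mat. I'll lift clear, tilt the hand, and then look again.

```bash
python3 -m handwheel '[[[0,0,0,0,0,-0.05,94],[0,0,0,0,0,-0.12,94],[0,0,0,0,0,-0.22,94],[0,0,0,0,0,-0.34,94],[0,0,0,0,0,-0.46,94],[0,0,0,0,0,-0.5,94],[0,0,0,0,0,-0.5,94]]]'
python3 - <<'E'
from h import *
go([.45,.22,.3],tilt(-14,30))
E
```

```text
time: 8.7
position: [0.486, 0.1741, 0.293]
tool_rot: [[-1.0, 0.001, 0.002], [0.001, 1.0, 0.001], [-0.002, 0.001, -1.0]]
ft_force: [-0.8, -0.3, -0.7]
opening: 1.003
gripper_force: 0.0
row [ 0.082 -0.662  0.14 ] [ 0.072   0.0918 -0.0141]
```

```bash
python3 -m handwheel '[[[0.01,-0.09,0.02,0.01,0.015,0,94],[0.02,-0.2,0.04,0.03,0.03,0,94],[0.04,-0.31,0.065,0.045,0.05,-0.01,94],[0.05,-0.42,0.09,0.06,0.07,-0.014,94],[0.066,-0.53,0.11,0.072,0.09,-0.014,80],[0.082,-0.662,0.14,0.072,0.092,-0.014,60],[0.082,-0.662,0.14,0.072,0.092,-0.014,60],[0.082,-0.662,0.14,0.072,0.092,-0.014,60],[0.082,-0.662,0.14,0.072,0.092,-0.014,60]]]'
python3 - <<'E'
from h import *
st()
ims=[snap(n,n+'3.png')['pixels'] for n in ('wrist','scene')]
a=ims[0]; b=cv2.resize(ims[1][150:330,230:420],None,fx=2.333,fy=2.333,interpolation=cv2.INTER_CUBIC)
a=cv2.resize(a,(400,300)); 
cv2.imwrite('pics/m3.png',np.hstack([np.vstack([a,np.zeros((b.shape[0]-300,400,3),np.uint8)]),b[:,:390]]))
S=load('scene3.png'); print(S['pixels'].shape,b.shape)
E
```

```text
time: 9.82
position: [0.4506, 0.2137, 0.3276]
tool_rot: [[-0.547, 0.234, 0.804], [0.132, 0.972, -0.193], [-0.827, -0.0, -0.563]]
ft_force: [-0.8, 0.7, -0.5]
opening: 0.64
gripper_force: 0.0
9.82 [0.4506, 0.2137, 0.3276] [[-0.547, 0.234, 0.804], [0.132, 0.972, -0.193], [-0.827, -0.0, -0.563]] F [-0.8, 0.7, -0.5] 0.64 0.0
(420, 560, 3) (420, 443, 3)
```

View pics/m3.png

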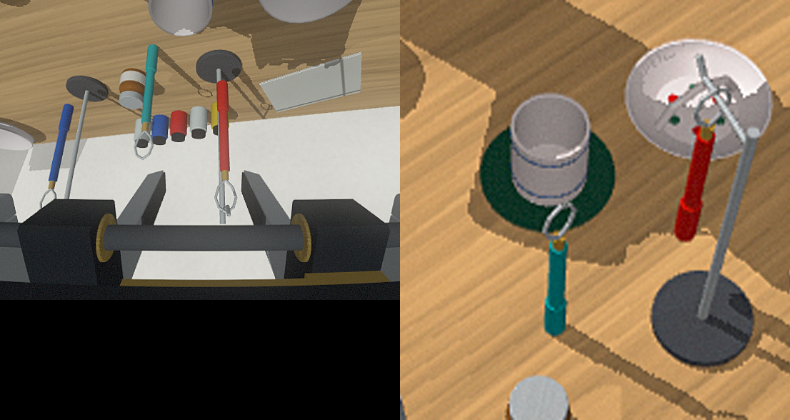

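The cup stands central on the mat (upright, mat margin all round), the red tool still hangs, and the wrist view has it between the fingers near (223,130). I'll check the joints and the tool position.

Run:
```python
from h import *
np.set_printoptions(precision=4,suppress=True)
s=state();print(np.round(s['qpos'],1))
S=load('scene3.png');W=load('wrist3.png');k=180*0+2.333
# cup rim: montage (550,127) rim centre
print('cup',onz(S,230+(550-400)/k,150+127/k,.095))
h=cv2.cvtColor(W['pixels'],cv2.COLOR_BGR2HSV); m=cv2.inRange(h,(0,170,60),(8,255,255)); 
k=np.zeros_like(m);k[105:255,290:330]=255;m&=k
c=max(cv2.findContours(m,cv2.RETR_EXTERNAL,cv2.CHAIN_APPROX_NONE)[0],key=cv2.contourArea)[:,0]
print('red rows',c[:,1].min(),c[:,1].max())
for r in (120,180,235):
    x=c[np.abs(c[:,1]-r)<2][:,0]; u=(x.min()+x.max())/2
    o,ra=ray(W,u,r); P=o+ra*(.659-o[0])/ra[0]; print(r,u,x.max()-x.min(),'at x=.659',P)
R=tilt(-14,30); print(R); go(np.array([.659,.198,.2])-.1*R[:,2],R)
```

```text
[ 40.8  -7.5 114.9 -59.7  51.1  -4.8]
cup [0.4901 0.1738 0.095 ]
red rows 112 174
120 310.5 15 at x=.659 [0.659  0.1986 0.092 ]Traceback (most recent call last):
  File "<stdin>", line 12, in <module>
    return umr_minimum(a, axis, None, out, keepdims, initial, where)
ValueError: zero-size array to reduction operation minimum which has no identity
```

Run:
```python
from h import *
R=tilt(-4,32); print(R.round(3)); go(np.array([.659,.1985,.2])-.1*R[:,2],R)
```

```text
[[-0.529  0.07   0.846]
 [ 0.037  0.998 -0.059]
 [-0.848  0.    -0.53 ]]
row [-0.089 -0.025 -0.058] [-0.0153  0.0399  0.2866]
```

```bash
python3 -m handwheel '[[[-0.03,-0.01,-0.02,-0.005,0.013,0.08,60],[-0.06,-0.018,-0.04,-0.01,0.026,0.16,60],[-0.089,-0.025,-0.058,-0.015,0.04,0.24,60],[-0.089,-0.025,-0.058,-0.015,0.04,0.287,60],[-0.089,-0.025,-0.058,-0.015,0.04,0.287,60],[-0.089,-0.025,-0.058,-0.015,0.04,0.287,60],[-0.089,-0.025,-0.058,-0.015,0.04,0.287,60]]]'
python3 - <<'E'
from h import *
print(np.round(state()['qpos'],1))
R=tilt(-4,32); g=np.array([.659,.1985,.2]); go(g-.1*R[:,2],R); go(g-.04*R[:,2],R); go(g,R)
E
```

```text
time: 10.8
position: [0.5783, 0.2, 0.2782]
tool_rot: [[-0.571, 0.058, 0.819], [0.042, 0.998, -0.041], [-0.82, 0.01, -0.572]]
ft_force: [0.5, 0.8, -0.2]
opening: 0.638
gripper_force: 0.0
[ 24.6   4.8 109.6 -59.6  26.  -15.8]
row [ 0.01  -0.033 -0.001] [0.0462 0.0079 0.0221]
row [ 0.01  -0.033 -0.001] [0.0401 0.006  0.142 ]
row [ 0.01  -0.033 -0.001] [0.036  0.0047 0.2218]
```

Run:
```python
from h import *
R=tilt(2,40); g=np.array([.659,.1985,.19]); print(R.round(3)); go(g-.09*R[:,2],R)
```

```text
[[-0.642 -0.035  0.766]
 [-0.022  0.999  0.027]
 [-0.766  0.    -0.643]]
row [-0.043  0.057 -0.041] [ 0.036  -0.0071  0.0544]
```

```bash
python3 -m handwheel '[[[-0.043,0.057,-0.041,0.036,-0.007,0.054,60],[-0.043,0.057,-0.041,0.036,-0.007,0.054,60],[-0.043,0.057,-0.041,0.036,-0.007,0.054,60],[-0.043,0.057,-0.041,0.036,-0.007,0.054,60]]]'
python3 - <<'E'
from h import *
print(np.round(state()['qpos'],1))
R=tilt(2,40); g=np.array([.659,.1985,.19]); go(g-.09*R[:,2],R); go(g,R)
E
```

```text
time: 11.3
position: [0.5901, 0.196, 0.2479]
tool_rot: [[-0.643, -0.034, 0.765], [-0.021, 0.999, 0.026], [-0.766, 0.001, -0.643]]
ft_force: [0.1, -0.2, 0.8]
opening: 0.636
gripper_force: 0.0
[ 20.7   7.3 108.6 -43.2  21.1 -36.4]
row [-0.    -0.    -0.001] [0.0001 0.0001 0.    ]
row [-0.    -0.    -0.001] [0.     0.0002 0.18  ]
```

Reached exactly. Next I advance and close.

```bash
python3 -m handwheel '[[[0,0,0,0,0,0.04,60],[0,0,0,0,0,0.08,60],[0,0,0,0,0,0.12,60],[0,0,0,0,0,0.16,60],[0,0,0,0,0,0.18,60],[0,0,0,0,0,0.18,60]]]'
python3 - <<'E'
from h import *
print(np.round(state()['qpos'],1))
w=snap('wrist','w4.png')
E
```

```text
time: 12.05
position: [0.6591, 0.1982, 0.1892]
tool_rot: [[-0.644, -0.034, 0.765], [-0.022, 0.999, 0.026], [-0.765, 0.0, -0.644]]
ft_force: [0.0, 0.1, 0.3]
opening: 0.637
gripper_force: 0.0
[ 18.2  19.8 101.8 -52.5  15.6 -28. ]
```

View pics/w4.png

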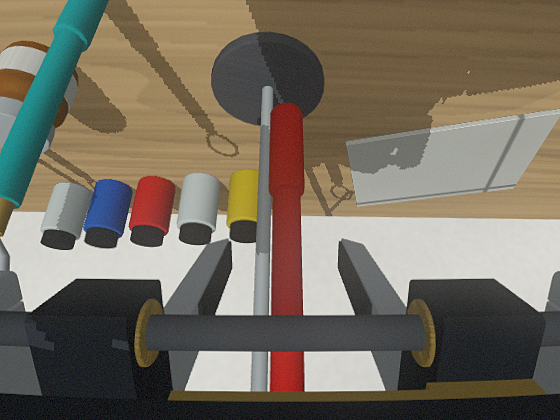

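The red handle runs down the middle between the open fingers at about (287,250), and the teal tool is clear to the left. I can close.

```bash
python3 -m handwheel '[[[0,0,0,0,0,0,45],[0,0,0,0,0,0,30],[0,0,0,0,0,0,22],[0,0,0,0,0,0,17],[0,0,0,0,0,0,12],[0,0,0,0,0,0,10],[0,0,0,0,0,0,10],[0,0,0,0,0,0,10]]]'
python3 - <<'E'
from h import *
p=np.array(state()['position']);R=np.array(state()['tool_rot']); print(p)
h=np.array([-.081,.021,0]); h/=np.linalg.norm(h)
for q in ([0,0,.024],h*.04+[0,0,.024],h*.075+[0,0,.024],h*.075+[0,0,.07]): go(p+q,R)
E
```

```text
time: 13.1
position: [0.6592, 0.198, 0.1894]
tool_rot: [[-0.643, -0.034, 0.765], [-0.022, 0.999, 0.026], [-0.765, 0.0, -0.644]]
ft_force: [0.2, 0.5, 0.8]
opening: 0.165
gripper_force: 30.0
[0.65921224 0.19804604 0.18939497]
row [0. 0. 0.] [-0.0367  0.     -0.0309]
row [0. 0. 0.] [ 0.0127  0.0227 -0.0896]
row [0. 0. 0.] [ 0.0559  0.0426 -0.141 ]
row [0. 0. 0.] [-0.0145  0.0426 -0.2002]
```

```bash
python3 -m handwheel '[[[0,0,0,-0.012,0,-0.01,10],[0,0,0,-0.024,0,-0.02,10],[0,0,0,-0.037,0,-0.031,10],[0,0,0,-0.037,0,-0.031,10]]]'
python3 -m handwheel '[[[0,0,0,0.016,0.0075,-0.02,10],[0,0,0,0.033,0.015,-0.04,10],[0,0,0,0.05,0.0227,-0.059,10],[0,0,0,0.05,0.0227,-0.059,10]]]'
```

```text
time: 13.6
position: [0.6593, 0.198, 0.2139]
tool_rot: [[-0.643, -0.034, 0.765], [-0.021, 0.999, 0.026], [-0.766, 0.001, -0.643]]
ft_force: [0.2, -0.2, -0.9]
opening: 0.16
gripper_force: 30.0
time: 14.1
position: [0.6197, 0.2083, 0.2129]
tool_rot: [[-0.644, -0.035, 0.764], [-0.022, 0.999, 0.027], [-0.765, 0.0, -0.644]]
ft_force: [-0.1, -0.1, -0.5]
opening: 0.164
gripper_force: 30.0
```

Run:
```python
from h import *
p=np.array(state()['position']);R=np.array(state()['tool_rot'])
h=np.array([-.081,.021,0]); h/=np.linalg.norm(h)
go(p+h*.04,R); go(p+h*.05+[0,0,.05],R); go([.487,.174,.27],tilt(20,40))
```

```text
row [0. 0. 0.] [ 0.0494  0.0227 -0.0587]
row [0. 0. 0.] [-0.0147  0.0285 -0.1377]
row [-0.153 -0.001 -0.129] [ 0.0851 -0.0593 -0.2783]
```

```bash
python3 -m handwheel '[[[0,0,0,0.025,0.011,-0.03,10],[0,0,0,0.049,0.023,-0.059,10],[0,0,0,0.02,0.026,-0.1,10],[0,0,0,-0.015,0.028,-0.138,10],[-0.04,0,-0.03,0.01,0.01,-0.17,10],[-0.08,0,-0.065,0.04,-0.02,-0.21,10],[-0.12,0,-0.1,0.07,-0.04,-0.25,10],[-0.153,0,-0.129,0.085,-0.059,-0.278,10],[-0.153,0,-0.129,0.085,-0.059,-0.278,10],[-0.153,0,-0.129,0.085,-0.059,-0.278,10]]]'
python3 - <<'E'
from h import *
print(np.round(state()['qpos'],1))
go([.487,.174,.27],tilt(20,40))
a=snap('scene','s5.png')['pixels'][110:330,230:420];b=snap('top','t5.png')['pixels'][120:270,180:320]
f=lambda i:cv2.resize(i,(int(i.shape[1]*500/i.shape[0]),500),interpolation=cv2.INTER_CUBIC)
o=np.hstack([f(a),f(b)]);print(o.shape,f(a).shape);cv2.imwrite('pics/m5.png',o[:,:800])
E
```

```text
time: 15.35
position: [0.4878, 0.1732, 0.2707]
tool_rot: [[-0.605, -0.34, 0.72], [-0.219, 0.94, 0.26], [-0.766, 0.0, -0.643]]
ft_force: [0.2, 0.5, -0.1]
opening: 0.164
gripper_force: 30.0
[  12.9  -10.4  122.4   16.7   18.9 -110.3]
row [-0.001 -0.    -0.001] [0.0017 0.002  0.0001]
(500, 897, 3) (500, 431, 3)
```

View pics/m5.png

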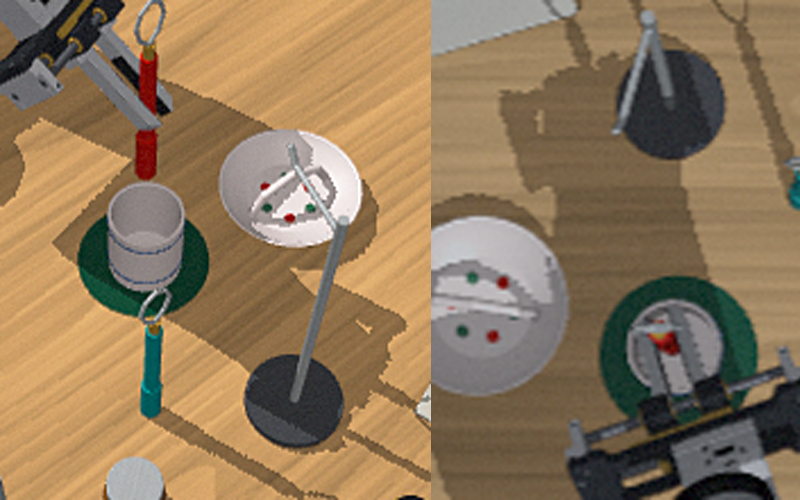

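The red tool hangs vertical from the fingers above the cup. In the montage its foot is at (146,172), and the rim centre is at (146,218) in the scene half and (678,347) in the top half.

Run:
```python
from h import *
S,T=load('scene5.png') if 0 else load('s5.png'),load('t5.png')
k=500/220
print('rim S',onz(S,230+146/k,110+218/k,.095),'T',onz(T,180+(678-431)/3.333,120+347/3.333,.095))
print('foot S',onz(S,230+146/k,110+172/k,.166),'T',onz(T,180+(669-431)/3.333,120+350/3.333,.166))
R=np.array(state()['tool_rot'])
go([.4875,.174,.15],R);go([.4875,.174,.113],R)
```

```text
rim S [0.49323613 0.1710197  0.095     ] T [0.48860686 0.16936519 0.095     ]
foot S [0.48740475 0.17439171 0.166     ] T [0.48287002 0.17324527 0.166     ]
row [0. 0. 0.] [0.1847 0.0008 0.1544]
row [0. 0. 0.] [0.2413 0.0008 0.202 ]
```

```bash
python3 -m handwheel '[[[0,0,0,0.04,0,0.037,10],[0,0,0,0.08,0,0.07,10],[0,0,0,0.12,0,0.104,10],[0,0,0,0.155,0,0.133,10],[0,0,0,0.185,0,0.158,10],[0,0,0,0.21,0,0.179,10],[0,0,0,0.23,0,0.196,10],[0,0,0,0.23,0,0.196,10]]]'
python3 -m handwheel '[[[0,0,0,0.0035,0,0.003,10],[0,0,0,0.007,0,0.006,10],[0,0,0,0.01,0,0.009,10],[0,0,0,0.01,0,0.009,10]]]'
```

```text
time: 16.45
position: [0.486, 0.189, 0.146]
tool_rot: [[-0.634, -0.323, 0.703], [-0.23, 0.946, 0.228], [-0.738, -0.017, -0.674]]
ft_force: [0.0, 0.2, -0.4]
opening: 0.162
gripper_force: 30.0
time: 16.95
position: [0.4858, 0.19, 0.1424]
tool_rot: [[-0.637, -0.32, 0.701], [-0.23, 0.947, 0.224], [-0.736, -0.019, -0.677]]
ft_force: [0.7, 0.4, 0.0]
opening: 0.164
gripper_force: 30.0
```

Run:
```python
from h import *
print(np.round(state()['qpos'],1))
for a,t in((20,50),(20,55),(20,60)): go([.488,.173,.142],tilt(a,t))
```

```text
[  17.1    4.3  128.    54.5    0.5 -146.3]
row [-0.019  0.082 -0.002] [ 0.0055 -0.0337 -0.004 ]
row [-0.019  0.138 -0.003] [ 0.0055 -0.0337 -0.004 ]
row [-0.019  0.193 -0.004] [ 0.0055 -0.0337 -0.004 ]
```

```bash
cat >> h.py <<'E'
def place(th,zf,off,c=(.489,.172),az=19.6,h=.1044):
    a=np.array([np.cos(np.radians(az)),np.sin(np.radians(az)),0]);t=np.radians(th)
    p=np.array([*c,zf])+a*off+h*(np.array([0,0,1])*np.cos(t)+a*np.sin(t)); print(p.round(4)); go(p,tilt(az,40+th))
E
python3 - <<'E'
from h import *
place(6,.05,-.009);place(12,.045,-.018)
E
```

```text
[0.4908 0.1726 0.1538]
row [-0.016  0.038  0.001] [-0.0153 -0.0366 -0.0162]
[0.4925 0.1732 0.1471]
row [-0.016  0.104  0.001] [-0.0079 -0.0363 -0.0045]
```

```bash
python3 -m handwheel '[[[-0.008,0.02,0,-0.008,-0.018,-0.008,10],[-0.016,0.038,0,-0.015,-0.037,-0.016,10],[-0.016,0.07,0,-0.012,-0.037,-0.01,10],[-0.016,0.104,0,-0.008,-0.036,-0.0045,10],[-0.016,0.104,0,-0.008,-0.036,-0.0045,10],[-0.016,0.104,0,-0.008,-0.036,-0.0045,10]]]'
python3 - <<'E'
from h import *
print(np.round(state()['qpos'],1))
place(12,.045,-.018);place(12,.03,-.018)
E
```

```text
time: 17.7
position: [0.4922, 0.1734, 0.147]
tool_rot: [[-0.741, -0.337, 0.58], [-0.265, 0.942, 0.207], [-0.616, -0.0, -0.787]]
ft_force: [-0.5, -0.5, -0.1]
opening: 0.16
gripper_force: 30.0
[  13.6    4.   122.5   13.7   16.  -108. ]
[0.4925 0.1732 0.1471]
row [0.    0.001 0.001] [-0.0005 -0.0005 -0.    ]
[0.4925 0.1732 0.1321]
row [0.    0.001 0.001] [ 0.018  -0.0005  0.0236]
```

```bash
python3 -m handwheel '[[[0,0,0,0.009,0,0.012,10],[0,0,0,0.018,0,0.0236,10],[0,0,0,0.027,0,0.035,10],[0,0,0,0.034,0,0.044,10],[0,0,0,0.034,0,0.044,10]]]'
python3 - <<'E'
from h import *
print(np.round(state()['qpos'],1))
place(12,.008,-.018)
E
```

```text
time: 18.32
position: [0.4924, 0.1734, 0.1187]
tool_rot: [[-0.742, -0.336, 0.579], [-0.265, 0.942, 0.207], [-0.615, -0.0, -0.788]]
ft_force: [-0.1, -0.7, -0.5]
opening: 0.167
gripper_force: 30.0
[  13.6    7.4  123.6   18.6   11.7 -113.1]
[0.4925 0.1732 0.1101]
row [ 0.    -0.     0.001] [ 0.0106 -0.0003  0.0136]
```

```bash
python3 -m handwheel '[[[0,0,0,0.003,0,0.004,10],[0,0,0,0.006,0,0.008,10],[0,0,0,0.009,0,0.0115,10],[0,0,0,0.009,0,0.0115,10]]]'
python3 - <<'E'
from h import *
a=snap('scene','s6.png')['pixels'][140:290,210:400];b=snap('top','t6.png')['pixels'][150:270,200:320]
f=lambda i:cv2.resize(i,(int(i.shape[1]*400/i.shape[0]),400),interpolation=cv2.INTER_CUBIC)
cv2.imwrite('pics/m6.png',np.hstack([f(a)[:,:400],f(b)]))
E
```

```text
time: 18.82
position: [0.4926, 0.1734, 0.1119]
tool_rot: [[-0.742, -0.336, 0.58], [-0.265, 0.942, 0.207], [-0.616, -0.0, -0.788]]
ft_force: [-0.7, 0.7, -0.2]
opening: 0.162
gripper_force: 30.0
```

View pics/m6.png

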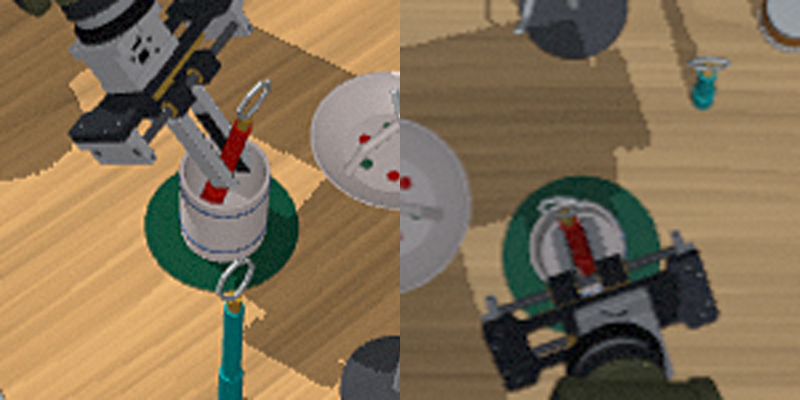

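The tool is in the cup with its loop up and a slight lean, and the cup is on the mat. The fingertips are inside the rim. I'll lower the last few mm until it touches.

```bash
python3 -m handwheel '[[[0,0,0,0.0012,0,0.0016,10],[0,0,0,0.0024,0,0.0032,10],[0,0,0,0.0024,0,0.0032,10]]]'; python3 -m handwheel '[[[0,0,0,0.0012,0,0.0016,10],[0,0,0,0.0012,0,0.0016,10]]]'
```

```text
time: 19.3
position: [0.4926, 0.1734, 0.1099]
tool_rot: [[-0.742, -0.336, 0.58], [-0.265, 0.942, 0.207], [-0.616, -0.0, -0.788]]
ft_force: [-0.5, 0.5, -0.5]
opening: 0.162
gripper_force: 30.0
time: 19.55
position: [0.4926, 0.1735, 0.1089]
tool_rot: [[-0.742, -0.336, 0.58], [-0.265, 0.942, 0.207], [-0.616, -0.0, -0.788]]
ft_force: [-0.8, -0.3, -0.5]
opening: 0.163
gripper_force: 30.0
```

Still no contact, so I keep going in 1 mm steps.

```bash
for i in 1 ; do python3 -m handwheel '[[[0,0,0,0.0012,0,0.0016,10],[0,0,0,0.0012,0,0.0016,10]]]' | grep -E 'pos|ft'; done; python3 -m handwheel '[[[0,0,0,0.0012,0,0.0016,10],[0,0,0,0.0012,0,0.0016,10]]]' | grep -E 'pos|ft'
```

```text
position: [0.4928, 0.1735, 0.1082]
ft_force: [-0.0, -0.2, 0.9]
position: [0.4934, 0.1736, 0.1078]
ft_force: [0.2, 0.1, 6.7]
```

Contact at the floor (6.7 N up). I'll open a little and withdraw along the fingers.

```bash
python3 -m handwheel '[[[0,0,0,0,0,0,17],[0,0,0,0,0,0,20],[0,0,0,0,0,0,23],[0,0,0,0,0,0,25],[0,0,0,0,0,0,25]]]'
python3 -m handwheel '[[[0,0,0,0,0,-0.02,26],[0,0,0,0,0,-0.05,28],[0,0,0,0,0,-0.1,32],[0,0,0,0,0,-0.16,36],[0,0,0,0,0,-0.24,36],[0,0,0,0,0,-0.3,36],[0,0,0,0,0,-0.3,36],[0,0,0,0,0,-0.3,36]]]'
python3 - <<'E'
from h import *
a=snap('scene','s7.png')['pixels'][140:290,210:400];b=snap('top','t7.png')['pixels'][120:270,160:310]
f=lambda i:cv2.resize(i,(int(i.shape[1]*400/i.shape[0]),400),interpolation=cv2.INTER_CUBIC)
cv2.imwrite('pics/m7.png',np.hstack([f(a)[:,:400],f(b)]))
E
```

```text
time: 20.68
position: [0.4927, 0.1735, 0.107]
tool_rot: [[-0.742, -0.336, 0.58], [-0.265, 0.942, 0.207], [-0.616, -0.0, -0.788]]
ft_force: [0.2, -0.3, -0.4]
opening: 0.266
gripper_force: 0.0
time: 21.68
position: [0.4057, 0.1424, 0.2247]
tool_rot: [[-0.742, -0.336, 0.58], [-0.265, 0.942, 0.207], [-0.616, -0.0, -0.788]]
ft_force: [0.2, -0.1, -0.8]
opening: 0.386
gripper_force: 0.0
```

View pics/m7.png

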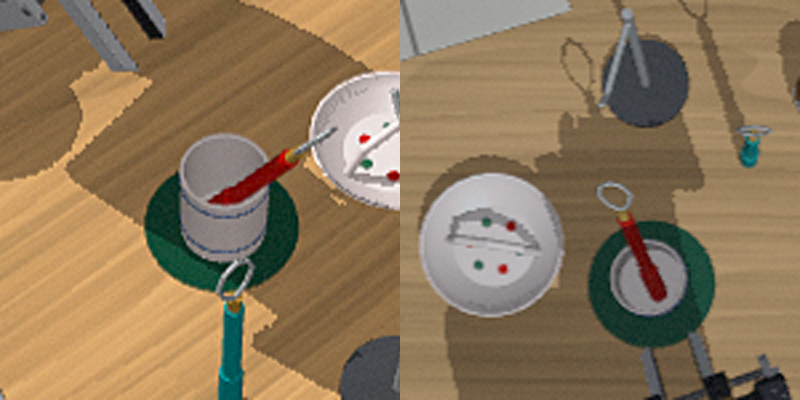

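The tool leans on the cup's far rim with its loop up, at (320,142) in the scene half and (615,195) in the top half. The cup is upright and central on the mat, and the hand is clear. I'll check the lean before handing in.

Run:
```python
from h import *
S,T=load('s7.png'),load('t7.png');k=400/150
P,e=tri(S,(210+322/k,140+142/k),T,(160+(615-400)/k,120+195/k)); print('loop',P,e,'lean if 215mm',np.arccos((P[2]-.01)/.215))
r=onz(T,160+249/k,120+277/k,.095);print('cup',r)
```

```text
loop [0.56686258 0.20369515 0.19818052] 0.007156421996580524 lean if 215mm 0.5048268769288287
cup [0.4892516  0.17142729 0.095     ]
```

Lean is about 0.5 rad (limit 0.75) and the cup is within 5 mm of the mat's centre, so I'm handing in.

```bash
python3 -c "
from cell import *
print(sign_off())"
```

```text
the job is handed in; nothing more can be done
None
```

The job is handed in and the verdict was not shown: the cup stands about 5 mm from the mat's centre, the red tool was lowered to the cup floor before release and now leans about 0.5 rad, loop up, and the blue tool, jar and dish were not touched.

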